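# Shut the fossil's drawer and slide the catch across it

### The job

Put the toe bone away in the small wooden specimen case: with the fingertips push the drawer that holds the bone fully shut, then push the sliding catch on top of the case all the way across in front of that drawer. Leave the drawer with the rock lump open as it is, do not touch the bone or the rock, pick nothing up, and leave everything else where it stands.

Things in the scene. Friction and masses are not known exactly. Their poses are not given: they have to be found in the camera images.
- case: Low wooden case fixed on the bench, 170 (x) x 330 (y) x 74 mm high, two drawers side by side in its front, a 70 mm post between them. Origin on the bench under its centre; x points to its back (front face at x = -85 mm), y to its left seen from the robot, z up. Turned up to 9 degrees from the robot's x. A rail 14 mm wide, 4 mm high on top along the front edge carries the catch.
- drawer_left (a joint): Left drawer (+y side of the case), slide, m: 0 = shut, front flush with the case front; larger = pulled out toward -x of the case. Starts 0.07 to 0.095 out, goes to 0.11. A push of about 2 N moves it; it stays where it is left, no spring.
- drawer_right (a joint): Right drawer (-y side), the same as the left.
- left_front (a point): Centre of the outside of the left drawer's front panel, 42 mm above the bench, at y = +94 mm of the case. The panel is flat, 116 mm wide (y), 45 mm high (19 to 64 mm above the bench), 10 mm thick, with a finger notch 44 mm wide in its top edge from 53 mm above the bench up. Axes as the case's.
- right_front (a point): The same point of the right drawer's front; drawer centre at y = -94 mm of the case.
- catch (a joint): Sliding catch, m along the case's y: 0 = before the middle post, both drawers free; +0.06 = end stop, before the left drawer; -0.06 = end stop, before the right drawer. Starts within 5 mm of 0. About 2.5 N moves it; it stays where it is left. Its tongue hangs before the drawer fronts, so it must not be slid across a drawer that is still out.
- catch_stud (a point): Centre of the catch's black upright stud, 16 (x) x 28 (y) x 30 mm, 84 to 114 mm above the bench, 13 mm behind the case front; push its left or right side. It stands on a plate 50 (y) x 40 (x) mm, 6 mm thick, top at 84 mm, whose front edge bends down as a tongue 50 mm wide, 11 mm before the case front, down to 48 mm above the bench. Axes as the case's.
- toe_bone: Pale fossil toe bone, dumbbell-shaped, 67 x 82 x 30 mm, loose in one of the two drawers (either); origin at the centre of its underside, 25 mm above the bench on the drawer floor.
- rock_lump: Lump of matrix rock, 58 x 56 x 29 mm, loose in the other drawer; origin at the centre of its underside.
- vial: Bystander: specimen vial with a blue cap, 32 mm across and 64 mm high, standing on top of the case toward the back; origin at the centre of its underside.
- bottle: Bystander: brown bottle with a black cap, 54 mm across and 105 mm high, on the bench to the right of the case; origin at the centre of its underside.
- brush: Bystander: flat dust brush, 24 x 184 x 12 mm, lying on the bench to the left of the case; origin at the centre of its underside, long along its y.
There are look-alikes about, which are no part of the job. What is shaped like the toe_bone but green or red is not meant.

How it is judged (in metres and radians):
On the way, in this order (a step that is already met when the one before it is completed fails the run):
1. the drawer that holds the toe bone is shut (((y of toe_bone in the frame of case above 0 m and value of joint drawer_left below 0.005 m) or (y of toe_bone in the frame of case below 0 m and value of joint drawer_right below 0.005 m))), for 0.2 s.
2. the catch is slid across in front of that drawer (((y of toe_bone in the frame of case above 0 m and value of joint catch above 0.05 m) or (y of toe_bone in the frame of case below 0 m and value of joint catch below -0.05 m))), for 0.2 s.
At the end, for the whole second after the job is handed in: Bone drawer within 5 mm of shut, catch at least 50 mm (of 60) across on its side, bone at rest in it; other drawer within 15 mm of its start with the rock in it; vial, bottle and brush within 20 mm of their start, vial and bottle upright (((y of toe_bone in the frame of case above 0 m and value of joint drawer_left below 0.005 m and value of joint catch above 0.05 m and distance of right_front from where it was at the start of the episode below 0.015 m) or (y of toe_bone in the frame of case below 0 m and value of joint drawer_right below 0.005 m and value of joint catch below -0.05 m and distance of left_front from where it was at the start of the episode below 0.015 m)) and x of toe_bone in the frame of case above -0.07 m and z of toe_bone in the frame of case between 0.015 and 0.04 m and x of rock_lump in the frame of case above -0.16 m and z of rock_lump in the frame of case between 0.015 and 0.04 m and linear speed of toe_bone below 0.02 m/s and distance of each of vial, bottle, brush from where it was at the start of the episode below 0.02 m and angle between each of vial, bottle's own z axis and vertical below 0.2 rad); the robot touches nothing.
It fails at once if the drawer with the rock lump is moved by more than 20 mm ((y of toe_bone in the frame of case above 0 m and distance of right_front from where it was at the start of the episode above 0.02 m) or (y of toe_bone in the frame of case below 0 m and distance of left_front from where it was at the start of the episode above 0.02 m)).
It fails at once if the catch is slid across a drawer that is still out ((value of joint catch above 0.025 m and value of joint drawer_left above 0.02 m) or (value of joint catch below -0.025 m and value of joint drawer_right above 0.02 m)).
It fails at once if the bone or the rock is touched by the robot (contact force between any of the arm, the fingers and toe_bone above 0.5 N or contact force between any of the arm, the fingers and rock_lump above 0.5 N).
It fails at once if the bone or the rock is lifted out of its drawer (z of any of toe_bone, rock_lump in the frame of case above 0.05 m).
It fails at once if the vial, bottle or brush is moved or picked up (distance of any of vial, bottle, brush from where it was at the start of the episode above 0.03 m).
It also fails if it takes over 42 s, if anything falls off the work surface, if the arm or the gripper's body presses on something with over 40 N, if the wrist force passes 120 N, or if a joint passes its speed limit or range.

### The arm

A 6-joint arm with a two-finger parallel gripper is mounted at the origin on a cart in front of the work surface, level with it; the furniture and walls round the work are solid. World frame = base frame: x ahead of the robot, y to its left, z up, the work surface at z = 0. Lengths are in m, angles in degrees, forces in N, time in s.
With the tool pointing down it reaches from about 0.425 to 0.95 m from the base axis. Payload 14.7 kg.
Tool frame: the origin (TCP) lies on the centre line of the jaws, within the pads' length; the fingertips stand 17 mm ahead of it and the grasp point (between the pads) lies 2 mm behind it; z points along the fingers, x is the direction in which the jaws open and shut, and the axes are right-handed (so a half turn about z gives the same grasp; the last joint's range is limited). The gripper opens to 85 mm and grips with 20 to 120 N. Pads are 22 mm wide; open, the fingers measure 114 mm over their backs; the gripper's body (76 mm by 85 mm) begins 54 mm behind the grasp point. The pads swing forward as they close: fully open they stand 13 mm farther back than shut.
Start: joints at [68.148, 27.513, 91.461, -0, 61.026, -2.67], TCP at [0.214, 0.614, 0.211] pointing down, gripper open.
Joint ranges: [-157.49, 157.49], [-46.99, 117.5], [13.45, 153.17], [-89.5, 269.5], [5.16, 153.95], [-167.48, 167.48]. Speed limits (degrees/s): [108.29, 108.29, 136.94, 172.46, 172.46, 172.46].

### API

Orientations are given as [roll, pitch, yaw] about the fixed x, y, z axes, in that order (R = Rz(yaw) Ry(pitch) Rx(roll)).
In Python, from plant import get_state, capture, order gives the robot as it stands.
- The arm moves only by the shell command python3 -m creep 'ROWS' [FORCE]. ROWS is JSON, a list of rows, each a list of 5 numbers: the shift along the tool's x, y, z in m, then the turn about the tool's z in rad, then the finger opening in m, from 0 to 0.0854. A call has 1 to 20 rows; each row shifts and turns the commanded pose from where the row before left it, along the tool's axes as they then stand; what a row does not reach is not made up. A row lasts 1/12 s, in which the tool goes at most 41.7 mm and 7.16 degrees, less where a joint would pass 70% of its speed; a pose out of reach is approached as far as the arm can. A call with a gripper value outside its range is refused whole. The fingers move at their own pace and stop on an object; FORCE is the grip in N (left out, the last holds). Time passes only in rows, so rows that do not move let the fingers close. It gives the time, the measured TCP pose, the force and the opening at its end, in the units of the state.
- get_state(): the state, without advancing time (a new reading comes with each control period).
- capture(name): name is "side" or "top"; returns a dict with "frame" (420x560x3 uint8, red, green, blue), "range_z" (420x560 float32, m along the optical axis (not along the pixel's ray), 0 where there is no reading), "fov_y" (degrees; the focal length in pixels is half the picture's height over the tangent of half this angle, whatever the lens; pixels are square), "cx", "cy" (the principal point, pixels), "R" (3x3) and "t" (3): a world point X has camera coordinates R X + t. Camera axes: x right, y down, z forward; pixel columns grow to the right and rows downward; lengths in m; the calibration is good to about 2 mm. A picture is of the moment at which its call begins.
- order.sign_off(): hands the job in, once; it reports no verdict.
The state is a dict: "time_s": time; "q": joint angles; "qd": joint speeds; "tau": joint torques, N m; "ee_pos": TCP position; "eef_rot": TCP orientation; "contact_force": force on the tool from outside, world axes, zero at the start; "wrist_torque": the same for the moment, N m; "opening": finger opening in m.
Only numpy, scipy, OpenCV 4.12 (cv2) and the standard library are available. Lean on these libraries where they do the work, as an engineer would, in place of code of your own. Each camera call takes 0.05 s, during which the arm holds its last target.

## Working session

There is one attempt and no reset: what is moved stays moved. The work goes in short steps, Python scripts to look and compute and a shell command to move; the robot and the scene stay as the last step left them, time stands still between calls to the robot, and variables do not carry over. Pictures are saved under pics/ and viewed, and the job is handed in when it is done.

```bash
mkdir -p pics; ls; python3 - <<'E'
from plant import get_state, capture, order
import cv2,numpy as np
s=get_state();print(s)
for n in("side","top"):
    c=capture(n);cv2.imwrite(f"pics/{n}0.png",c["frame"][:,:,::-1]);print(n,c["fov_y"],c["cx"],c["cy"],c["R"],c["t"])
    np.savez(f"{n}0.npz",**c)
E
```

```text
pics
{'time_s': 0.0, 'q': array([ 6.81476834e+01,  2.75486007e+01,  9.14936722e+01,  3.77216744e-04,
        6.10256937e+01, -2.67004777e+00]), 'qd': array([-0.00277916,  0.03262615,  0.03365987,  0.02052944, -0.07209301,
       -0.09668222]), 'tau': array([ 2.40532703e-03, -9.50636458e+01, -4.30200899e+01, -1.96636638e-04,
        1.19102190e-02, -9.68837981e-05]), 'ee_pos': array([0.21339156, 0.61351788, 0.21058712]), 'eef_rot': array([-1.79996504e+02,  6.78774748e-02,  7.08175503e+01]), 'contact_force': array([-0.25222877,  0.52773585, -0.36413178]), 'wrist_torque': array([0.01615926, 0.01717528, 0.03094612]), 'opening': 0.08578672409645076}
side 55.356405589904185 278.28847103732966 209.1476012804761 [[ 0.96146348 -0.27437233 -0.01754433]
 [-0.14201499 -0.44098585 -0.88620721]
 [ 0.23541393  0.85454743 -0.46295678]] [-0.62088856  0.10685217  1.0316648 ]
top 51.779336510465875 275.1066671155148 208.36676686274225 [[-0.00609471 -0.99994029  0.00906985]
 [-0.99505364  0.0051651  -0.09920467]
 [ 0.0991519  -0.00962962 -0.99502571]] [-0.08261953  0.60273649  1.15058599]
```

View pics/top0.png

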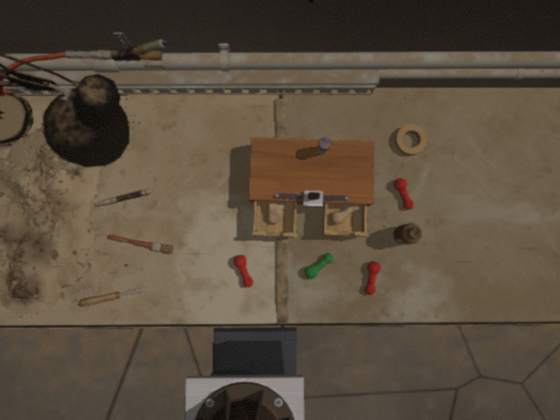

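View pics/side0.png

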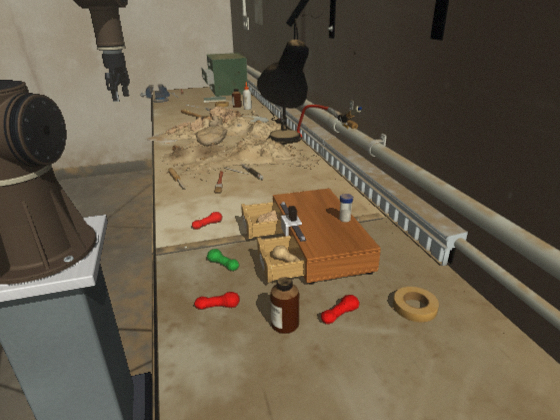

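```bash
python3 - <<'E'
import cv2
a=cv2.imread("pics/top0.png")[125:300,220:420];cv2.imwrite("pics/topc.png",cv2.resize(a,None,fx=4,fy=3.4*4/3.4*0.85,interpolation=2) if 0 else cv2.resize(a,None,fx=3.4,fy=3.4,interpolation=2))
a=cv2.imread("pics/side0.png")[170:300,220:400];cv2.imwrite("pics/sidec.png",cv2.resize(a,None,fx=4.4,fy=4.4,interpolation=2))
E
```

```text
(no output)
```

View pics/topc.png

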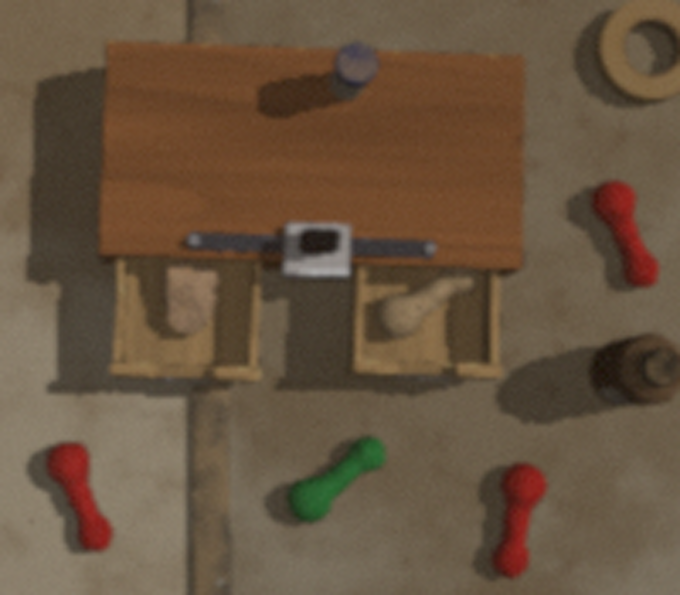

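View pics/sidec.png

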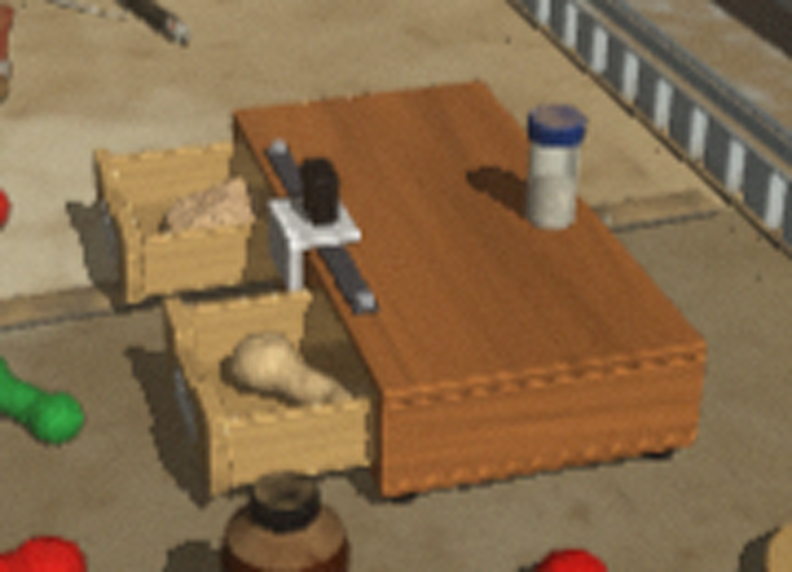

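```bash
cat > h.py <<'E'
import numpy as np,cv2
def load(n):
    return dict(np.load(n,allow_pickle=True))
def ray(c,u,v,z):
    f=210/np.tan(np.radians(float(c["fov_y"]))/2)
    d=np.stack([(np.asarray(u,float)-c["cx"])/f,(np.asarray(v,float)-c["cy"])/f,np.ones(np.shape(u))],-1)@c["R"]
    o=-c["R"].T@c["t"]
    return o+d*((z-o[2])/d[...,2])[...,None]
def proj(c,X):
    f=210/np.tan(np.radians(float(c["fov_y"]))/2)
    p=np.asarray(X)@c["R"].T+c["t"]
    return p[...,:2]/p[...,2:]*f+np.array([c["cx"],c["cy"]])
def cloud(c):
    f=210/np.tan(np.radians(float(c["fov_y"]))/2)
    v,u=np.mgrid[:420,:560];z=c["range_z"]
    P=np.stack([(u-c["cx"])/f*z,(v-c["cy"])/f*z,z],-1)
    return (P-c["t"])@c["R"]
E
python3 - <<'E'
from h import *
c=load("top0.npz");P=cloud(c);hsv=cv2.cvtColor(c["frame"],cv2.COLOR_RGB2HSV)
m=np.zeros((420,560),bool);m[125:215,240:385]=1
top=m&(abs(P[...,2]-.074)<.006)&(hsv[...,1]>110)&(hsv[...,0]<20)&(P[...,2]>.05)
mm=cv2.morphologyEx(top.astype(np.uint8),cv2.MORPH_OPEN,np.ones((5,5)))
ys,xs=np.nonzero(mm);W=ray(c,xs,ys,.074)
r=cv2.minAreaRect((W[:,:2]*1000).astype(np.float32));print("rect",r,len(xs),np.median(P[mm>0][:,2]));print(cv2.boxPoints(r))
# black stud
for n,hi in(("stud",(P[...,2]>.095)),("tall front",(P[...,2]>.05))):
    k=m&hi;lab=cv2.connectedComponentsWithStats(k.astype(np.uint8))
    for i in range(1,lab[0]):
        if lab[2][i,4]>15:
            q=P[lab[1]==i];print(n,lab[2][i],q.mean(0).round(4),q.min(0).round(3),q.max(0).round(3))
E
```

```text
rect ((699.669189453125, -183.92300415039062), (329.19952392578125, 169.9249725341797), 87.85191345214844) 6830 0.07456940084277296
[[ 608.5968   -345.22247 ]
 [ 778.40234  -351.59167 ]
 [ 790.7416    -22.623535]
 [ 620.93604   -16.254333]]
stud [318 138  14  15 158] [ 0.7512 -0.2092  0.1404] [ 0.485 -0.227  0.095] [ 0.77  -0.075  1.205]
stud [308 192  12   8  80] [ 0.6268 -0.1838  0.1128] [ 0.619 -0.197  0.095] [ 0.636 -0.17   0.119]
tall front [ 249  137  126   78 8111] [ 0.695  -0.1834  0.0798] [ 0.485 -0.352  0.05 ] [ 0.79  -0.017  1.205]
tall front [269 203  12  12  47] [ 0.5997 -0.0814  0.0517] [ 0.585 -0.099  0.05 ] [ 0.615 -0.069  0.055]
tall front [334 212  10   3  19] [ 0.5859 -0.2555  0.0524] [ 0.584 -0.268  0.05 ] [ 0.59  -0.244  0.057]
```

```bash
cat >> h.py <<'E'
C=np.array([.6997,-.1839]);YAW=np.radians(-2.15)
A=np.array([[np.cos(YAW),-np.sin(YAW)],[np.sin(YAW),np.cos(YAW)]])
def w(x,y): return C+A@np.array([x,y])
def tocase(P): return np.concatenate([(P[...,:2]-C)@A,P[...,2:]],-1)
E
python3 - <<'E'
from h import *
for n in("top","side"):
    c=load(n+"0.npz");Q=tocase(cloud(c))
    for nm,y0 in(("L",.094),("R",-.094)):
        s=(abs(Q[...,1]-y0)<.055)&(abs(Q[...,2]-.062)<.006)&(Q[...,0]<-.11)&(Q[...,0]>-.25)
        q=Q[s]; print(n,nm,len(q),np.percentile(q[:,0],[2,10,50,90]).round(4) if len(q) else 0)
    s=(Q[...,2]>.092)&(Q[...,2]<.13)&(abs(Q[...,0]+.07)<.03)&(abs(Q[...,1])<.05);q=Q[s];print("stud",len(q),np.median(q,0).round(4),np.percentile(q,[3,97],axis=0).round(4))
    hsv=cv2.cvtColor(c["frame"],cv2.COLOR_RGB2HSV)
    g=(hsv[...,0]>45)&(hsv[...,0]<75)&(hsv[...,1]>120)&(Q[...,2]<.06)&(Q[...,2]>.003)&(abs(Q[...,1])<.3)
    r=((hsv[...,0]<5)|(hsv[...,0]>174))&(hsv[...,1]>180)&(Q[...,2]<.06)&(Q[...,2]>.003)&(abs(Q[...,1])<.3)
    for nm,k in(("g",g),("r",r)):
        l=cv2.connectedComponentsWithStats(k.astype(np.uint8))
        for i in range(1,l[0]):
            if l[2][i,4]>30:q=Q[l[1]==i];print(n,nm,q.min(0).round(3),q.max(0).round(3))
    b=(hsv[...,0]>5)&(Q[...,2]>.08)&(abs(Q[...,1]+.22)<.05)&(abs(Q[...,0]+.08)<.06)&(Q[...,2]<.15);q=Q[b];print("bottle",q.min(0).round(3),q.max(0).round(3)) if len(q) else 0
print("drawer standoff", w(-.25,-.094),"front", w(-.085,-.094), "stud side",w(-.072,.05))
E
```

```text
top L 190 [-0.1767 -0.176  -0.1685 -0.1232]
top R 190 [-0.168  -0.1674 -0.1598 -0.12  ]
stud 85 [-0.0725 -0.0029  0.1141] [[-0.08   -0.0159  0.0943]
 [-0.0643  0.0105  0.1184]]
top g [-0.284 -0.062  0.015] [-0.22   0.007  0.034]
top r [-0.087 -0.284  0.016] [-0.007 -0.236  0.033]
top r [-0.311  0.153  0.014] [-0.233  0.198  0.035]
top r [-0.322 -0.193  0.013] [-0.238 -0.158  0.034]
bottle [-0.139 -0.27   0.081] [-0.136 -0.248  0.088]
side L 121 [-0.1741 -0.1729 -0.1629 -0.1214]
side R 186 [-0.166  -0.1654 -0.1573 -0.1209]
stud 97 [-0.0714 -0.0148  0.1085] [[-0.0771 -0.0198  0.0927]
 [-0.0634  0.006   0.1157]]
side g [-0.284 -0.07   0.007] [-0.217 -0.001  0.032]
side r [-0.311  0.145  0.006] [-0.229  0.189  0.032]
side r [-0.323 -0.2    0.007] [-0.235 -0.162  0.032]
side r [-0.087 -0.29   0.008] [-0.003 -0.238  0.032]
bottle [-0.139 -0.269  0.083] [-0.132 -0.252  0.089]
drawer standoff [ 0.44634951 -0.26845488] front [ 0.61123335 -0.27464499] stud side [ 0.62962647 -0.13123406]
```

```bash
python3 -m creep '[[0,0,0,0.1157,0],[0,0,0,0.1157,0],[0,0,0,0.1157,0],[0,0,0,0.1157,0],[0,0,0,0.1157,0],[0,0,0,0.1157,0],[0,0,0,0.1157,0],[0,0,0,0.1157,0],[0,0,0,0.1157,0],[0,0,0,0.1157,0],[0,0,0,0.1157,0],[0,0,0,0,0],[0,0,0,0,0]]' 40; python3 -c "
from plant import *
s=get_state();print(s['ee_pos'],s['eef_rot'],s['opening'],s['q'])"
```

```text
time_s: 1.18
ee_pos: [0.2135, 0.6137, 0.2109]
eef_rot: [180.0, 0.0, -1.9]
contact_force: [0.2, -0.7, -0.6]
opening: -0.0
[0.21348758 0.61373043 0.21092371] [ 1.79970698e+02  1.08367925e-02 -1.89194521e+00] -4.6393629423497644e-05 [6.81468887e+01 2.75293022e+01 9.14755373e+01 2.08722955e-04
 6.10264016e+01 7.00387300e+01]
```

```bash
python3 -m creep '[[0.0217,0.0307,0,0,0],[0.0217,0.0307,0,0,0],[0.0217,0.0307,0,0,0],[0.0217,0.0307,0,0,0],[0.0217,0.0307,0,0,0],[0.0217,0.0307,0,0,0],[0.0217,0.0307,0,0,0],[0.0217,0.0307,0,0,0],[0.0217,0.0307,0,0,0],[0.0217,0.0307,0,0,0]]' && python3 -m creep '[[0.0045,0.0315,0,0,0],[0.0045,0.0315,0,0,0],[0.0045,0.0315,0,0,0],[0.0045,0.0315,0,0,0],[0.0045,0.0315,0,0,0],[0.0045,0.0315,0,0,0],[0.0045,0.0315,0,0,0],[0.0045,0.0315,0,0,0],[0.0045,0.0315,0,0,0],[0.0045,0.0315,0,0,0],[0.0045,0.0315,0,0,0],[0.0045,0.0315,0,0,0],[0.0045,0.0315,0,0,0],[0.0045,0.0315,0,0,0],[0.0045,0.0315,0,0,0],[0.0045,0.0315,0,0,0],[0.0045,0.0315,0,0,0],[0.0045,0.0315,0,0,0],[0,0,0,0,0],[0,0,0,0,0]]'; python3 - <<'E'
from h import *
from plant import *
s=get_state();p=np.array(s['ee_pos']);print(p,s['eef_rot'],tocase(p))
E
```

```text
time_s: 2.02
ee_pos: [0.4198, 0.2975, 0.2113]
eef_rot: [-180.0, -0.0, -1.8]
contact_force: [1.4, 0.5, -0.6]
opening: -0.0
time_s: 3.68
ee_pos: [0.4791, -0.2719, 0.2109]
eef_rot: [-180.0, 0.0, -2.0]
contact_force: [0.2, 2.2, 0.4]
opening: 0.0002
[ 0.47912331 -0.27190449  0.21085876] [-1.79995172e+02  1.19064198e-02 -2.00537531e+00] [-0.21711986 -0.09621764  0.21085876]
```

```bash
python3 -m creep '[[0,0,0.026,0,0],[0,0,0.026,0,0],[0,0,0.026,0,0],[0,0,0.026,0,0],[0,0,0.026,0,0],[0,0,0.026,0,0],[0,0,0,0,0],[0,0,0,0,0]]'; python3 - <<'E'
from h import *
from plant import *
for n in("side","top"):
    c=capture(n)
    a=c["frame"][150:320,200:400,::-1];cv2.imwrite(f"pics/{n}1.png",cv2.resize(a,None,fx=3.5,fy=3.5,interpolation=2))
    Q=tocase(cloud(c));s=(abs(Q[...,0]+.217)<.04)&(abs(Q[...,1]+.096)<.03)&(Q[...,2]>.012)&(Q[...,2]<.1);q=Q[s];print(n,len(q),q.min(0).round(3),q.max(0).round(3))
print(get_state()['ee_pos'])
E
```

```text
time_s: 4.35
ee_pos: [0.4784, -0.2691, 0.0547]
eef_rot: [-179.9, 0.1, -2.0]
contact_force: [0.1, 0.0, -0.5]
opening: 0.0003
side 110 [-0.237 -0.108  0.012] [-0.203 -0.066  0.1  ]Traceback (most recent call last):
  File "<stdin>", line 6, in <module>
    return umr_minimum(a, axis, None, out, keepdims, initial, where)
ValueError: zero-size array to reduction operation minimum which has no identity
```

View pics/side1.png

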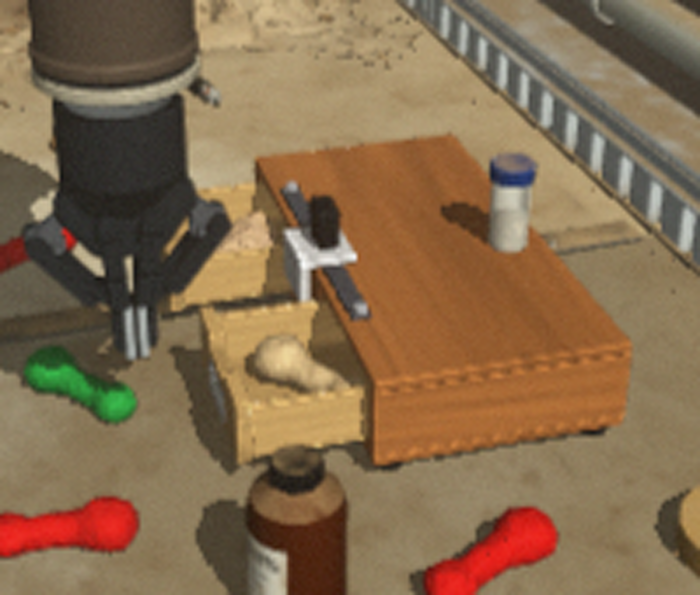

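View pics/top1.png

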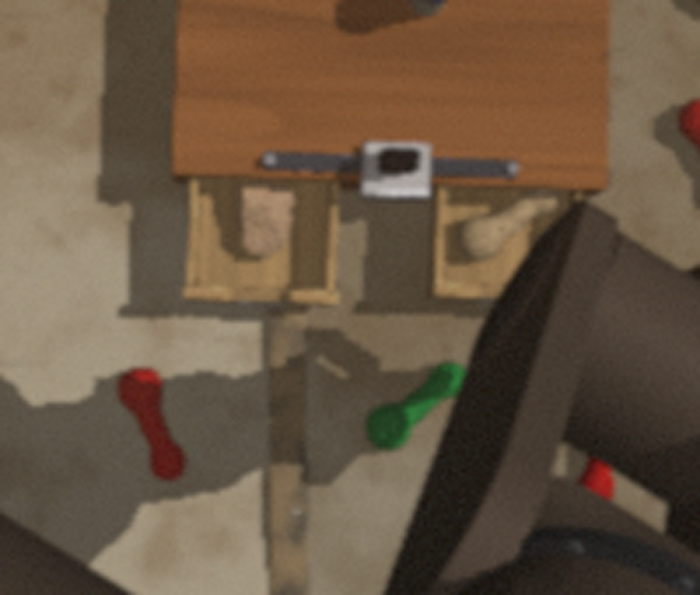

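```bash
python3 - <<'E'
from h import *
from plant import *
c=capture("side");p=np.array(get_state()['ee_pos']);t=tocase(p);print(t)
Q=tocase(cloud(c))-t
s=(abs(Q[...,0])<.12)&(abs(Q[...,1])<.07)&(Q[...,2]>-.045)&(Q[...,2]<.16)
s&=~((Q[...,0]>.04)&(Q[...,2]<.025))
for z in np.arange(-.04,.15,.01):
    k=s&(Q[...,2]>=z)&(Q[...,2]<z+.01);q=Q[k]
    if len(q):print(round(z,3),len(q),q.min(0).round(3)[:2],q.max(0).round(3)[:2])
E
```

```text
[-0.21608776 -0.094928    0.05682947]
-0.04 140 [-0.097 -0.07 ] [-0.     0.069]
0.02 27 [-0.009 -0.012] [ 0.013 -0.005]
0.03 49 [-0.013 -0.013] [ 0.014 -0.003]
0.04 49 [-0.013 -0.015] [0.014 0.006]
0.05 58 [-0.013 -0.014] [0.014 0.009]
0.06 78 [-0.028 -0.015] [0.031 0.004]
0.07 178 [-0.038 -0.015] [0.041 0.011]
0.08 139 [-0.047 -0.02 ] [0.047 0.012]
0.09 169 [-0.053 -0.02 ] [0.054 0.011]
0.1 210 [-0.06 -0.02] [0.061 0.004]
0.11 257 [-0.06  -0.023] [0.061 0.012]
0.12 212 [-0.047 -0.022] [0.049 0.005]
0.13 161 [-0.041 -0.014] [0.042 0.007]
0.14 47 [-0.037 -0.037] [0.038 0.005]
```

```bash
python3 - <<'E'
from h import *
from plant import *
c=capture("side");s=get_state();p=np.array(s['ee_pos']);print(p)
for dz in(-.03,-.017,0,.02,.05):print(dz,proj(c,p+[0,0,dz]).round(1))
print(c["range_z"][225:256:3,238].round(3)); 
a=c["frame"][215:275,200:280,::-1];cv2.imwrite("pics/tip.png",cv2.resize(a,None,fx=8,fy=8,interpolation=0))
E
```

```text
[ 0.48025891 -0.27080368  0.05690831]
-0.03 [240.4 268.8]
-0.017 [240. 264.]
0 [239.5 257.7]
0.02 [239.  250.2]
0.05 [238.1 238.5]
[1.129 1.113 1.106 0.866 0.854 0.853 0.854 0.856 0.864 1.011 0.997]
```

View pics/tip.png

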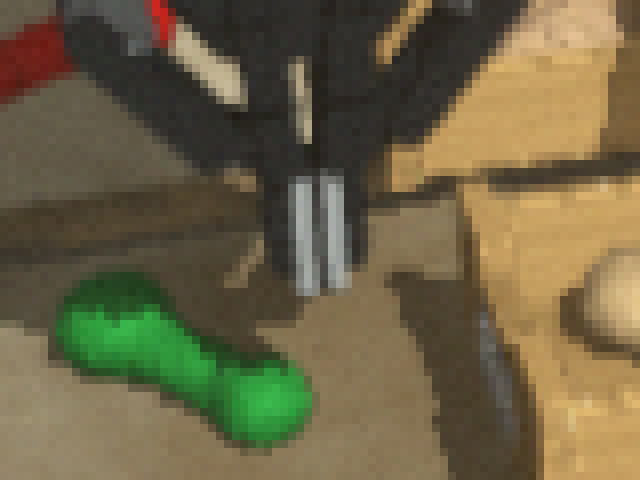

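The side camera puts the fingertips at about TCP+18 mm (crop: tips at pixel (239,251)), which is 35 mm higher than the stated geometry. I'll descend a little, safe under either reading, and check again.

```bash
python3 -m creep '[[0,0,0.009,0,0],[0,0,0.009,0,0],[0,0,0,0,0],[0,0,0,0,0]]'; cat > tip.py <<'E'
from h import *
from plant import *
import sys
c=capture("side");s=get_state();p=np.array(s['ee_pos']);print(p,tocase(p))
Q=cloud(c)-p
for z in np.arange(-.03,.06,.006):
    k=(abs(Q[...,0])<.022)&(abs(Q[...,1])<.022)&(Q[...,2]>=z)&(Q[...,2]<z+.006);q=Q[k]
    if len(q):print(round(z,3),len(q),q.mean(0).round(3))
for dz in(-.017,0,.018):print(dz,proj(c,p+[0,0,dz]).round(1))
a=c["frame"][215:285,200:300,::-1];cv2.imwrite(f"pics/{sys.argv[1]}.png",cv2.resize(a,None,fx=8,fy=8,interpolation=0))
E
python3 tip.py tip2
```

```text
time_s: 4.88
ee_pos: [0.4788, -0.2701, 0.0366]
eef_rot: [-180.0, 0.1, -2.1]
contact_force: [0.5, -0.6, 0.3]
opening: -0.0002
[ 0.47900784 -0.27030272  0.03686512] [-0.21729534 -0.09462133  0.03686512]
0.018 4 [-0.    -0.01   0.023]
0.024 21 [ 0.001 -0.01   0.028]
0.03 27 [-0.    -0.008  0.033]
0.036 30 [ 0.    -0.009  0.039]
0.042 29 [-0.001 -0.009  0.045]
0.048 33 [ 0.    -0.009  0.051]
0.054 30 [ 0.001 -0.008  0.057]
-0.017 [240.  271.3]
0 [239.5 265.1]
0.018 [239.  258.5]
```

View pics/tip2.png

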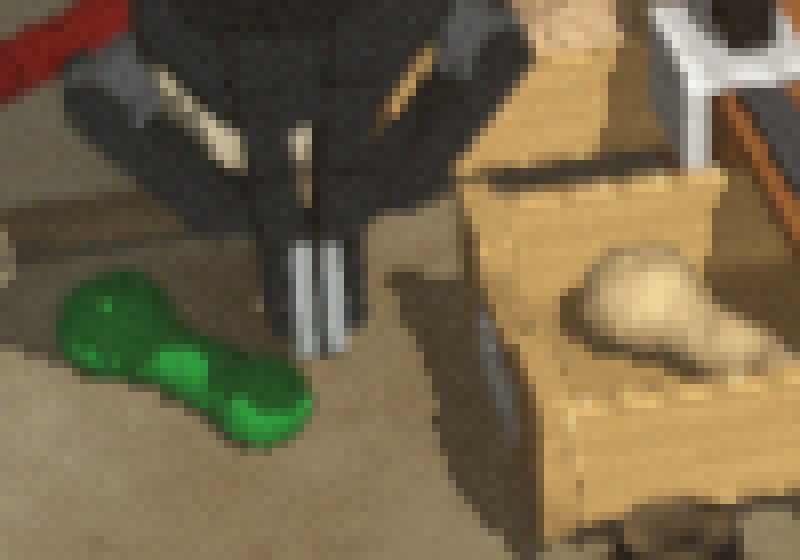

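```bash
python3 -m creep '[[0,0,0.004,0,0],[0,0,0.004,0,0],[0,0,0.004,0,0],[0,0,0.004,0,0],[0,0,0,0,0],[0,0,0,0,0]]';python3 tip.py tip3
```

```text
time_s: 5.43
ee_pos: [0.4791, -0.2703, 0.0208]
eef_rot: [-180.0, 0.0, -2.1]
contact_force: [0.9, 0.2, 0.1]
opening: -0.0001
[ 0.47922716 -0.27040069  0.0210799 ] [-0.2170725  -0.09471101  0.0210799 ]
-0.024 228 [-0.    -0.001 -0.02 ]
-0.018 1 [-0.008  0.015 -0.018]
0.018 3 [ 0.    -0.01   0.023]
0.024 21 [ 0.    -0.01   0.028]
0.03 25 [ 0.001 -0.009  0.033]
0.036 33 [ 0.    -0.009  0.039]
0.042 25 [-0.002 -0.008  0.045]
0.048 34 [-0.    -0.009  0.051]
0.054 27 [ 0.001 -0.008  0.057]
-0.017 [240.5 277. ]
0 [240.  270.9]
0.018 [239.6 264.3]
```

View pics/tip3.png

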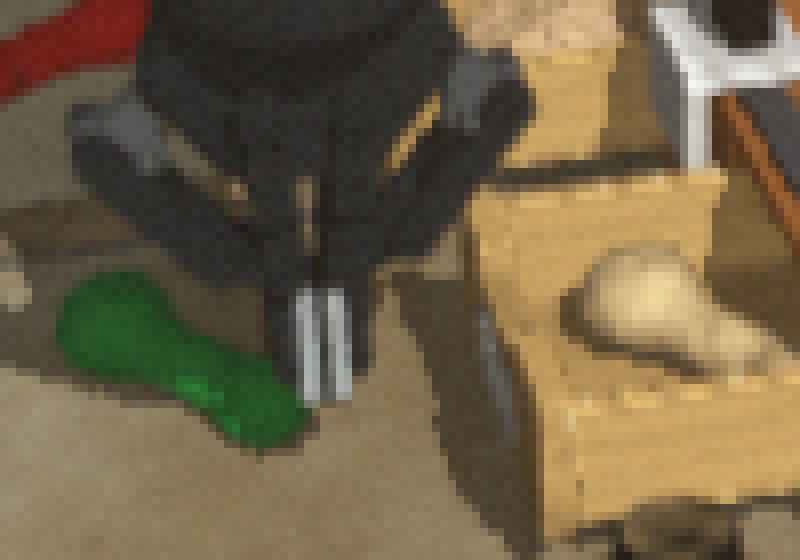

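```bash
python3 -m creep '[[0,0,0,0.1122,0],[0,0,0,0.1122,0],[0,0,0,0.1122,0],[0,0,0,0.1122,0],[0,0,0,0.1122,0],[0,0,0,0.1122,0],[0,0,0,0.1122,0],[0,0,0,0.1122,0],[0,0,0,0.1122,0],[0,0,0,0.1122,0],[0,0,0,0.1122,0],[0,0,0,0.1122,0],[0,0,0,0.1122,0],[0,0,0,0.1122,0],[0,0,0.004,0,0],[0,0,0,0,0],[0,0,0,0,0]]';python3 tip.py tip4
```

```text
time_s: 6.9
ee_pos: [0.4792, -0.2704, 0.017]
eef_rot: [180.0, 0.0, -91.9]
contact_force: [-0.7, 0.9, 0.2]
opening: -0.0002
[ 0.4792172  -0.2703765   0.01710547] [-0.21708335 -0.09468721  0.01710547]
-0.024 14 [-0.001  0.003 -0.018]
-0.018 215 [ 0.    -0.001 -0.016]
0.018 7 [ 0.002 -0.007  0.022]
0.024 18 [-0.    -0.008  0.027]
0.03 25 [ 0.001 -0.01   0.033]
0.036 17 [-0.001 -0.01   0.039]
0.042 26 [-0.    -0.012  0.045]
0.048 21 [-0.002 -0.011  0.051]
0.054 6 [ 0.001 -0.015  0.056]
-0.017 [240.6 278.4]
0 [240.2 272.3]
0.018 [239.7 265.8]
```

View pics/tip4.png

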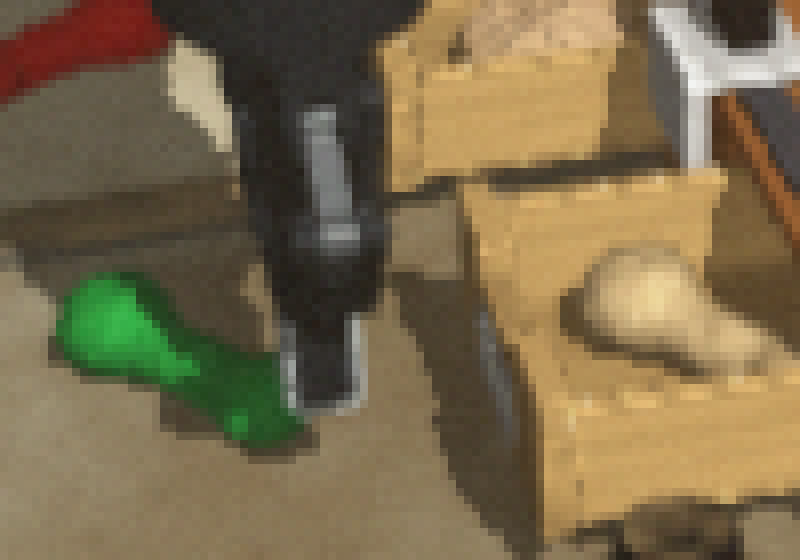

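```bash
python3 - <<'E'
from h import *
from plant import *
c=capture("side");p=np.array(get_state()['ee_pos']);t=tocase(p)
Q=tocase(cloud(c))-t
for z in np.arange(.016,.15,.008):
    k=(abs(Q[...,0])<.05)&(abs(Q[...,1])<.07)&(Q[...,2]>=z)&(Q[...,2]<z+.008);q=Q[k]
    if len(q):print(round(z,3),len(q),q.min(0).round(3)[:2],q.max(0).round(3)[:2])
c=load("top0.npz");print(tocase(ray(c,np.array([274.,347.5]),np.array([196,198.]),.078)))
E
```

```text
0.016 13 [-0.007 -0.018] [ 0.05  -0.005]
0.024 27 [-0.01 -0.02] [0.05  0.002]
0.032 34 [-0.01  -0.016] [0.05  0.013]
0.04 31 [-0.01  -0.017] [ 0.012 -0.006]
0.048 24 [-0.01  -0.016] [0.01  0.005]
0.056 4 [-0.011 -0.015] [0.001 0.007]
0.064 20 [-0.011 -0.033] [0.012 0.005]
0.072 23 [-0.011 -0.04 ] [ 0.013 -0.01 ]
0.08 24 [-0.015 -0.047] [ 0.013 -0.015]
0.088 48 [-0.016 -0.053] [0.018 0.006]
0.096 44 [-0.016 -0.06 ] [0.018 0.014]
0.104 71 [-0.017 -0.064] [ 0.019 -0.016]
0.112 98 [-0.018 -0.064] [0.021 0.009]
0.12 98 [-0.018 -0.05 ] [0.02  0.016]
0.128 54 [-0.016 -0.044] [ 0.02  -0.003]
0.136 40 [-0.01  -0.042] [ 0.012 -0.022]
0.144 56 [-0.034 -0.04 ] [ 0.025 -0.012]
[[-0.07327794  0.0983687   0.078     ]
 [-0.0722768  -0.09492953  0.078     ]]
```

```bash
python3 -m creep '[[0,-0.008,0,0,0],[0,-0.01,0,0,0],[0,-0.008,0,0,0],[0,-0.004,0,0,0],[0,-0.003,0,0,0],[0,-0.003,0,0,0],[0,-0.003,0,0,0],[0,-0.003,0,0,0],[0,-0.003,0,0,0],[0,-0.003,0,0,0],[0,0,0,0,0]]';python3 tip.py tip5
```

```text
time_s: 7.92
ee_pos: [0.5278, -0.2723, 0.0172]
eef_rot: [-180.0, -0.0, -92.1]
contact_force: [-0.4, 0.2, -0.7]
opening: -0.0001
[ 0.52762975 -0.27228954  0.01722771] [-0.16863311 -0.09478267  0.01722771]
-0.024 10 [-0.003 -0.004 -0.018]
-0.018 192 [-0.002 -0.    -0.016]
0.006 6 [ 0.011 -0.008  0.01 ]
0.012 7 [ 0.011 -0.012  0.015]
0.018 13 [ 0.003 -0.01   0.022]
0.024 16 [ 0.002 -0.01   0.027]
0.03 29 [ 0.002 -0.009  0.033]
0.036 41 [ 0.006 -0.006  0.038]
0.042 22 [-0.001 -0.01   0.045]
0.048 24 [ 0.    -0.011  0.05 ]
0.054 7 [-0.001 -0.014  0.056]
-0.017 [261.4 275. ]
0 [261.1 269. ]
0.018 [260.8 262.5]
```

View pics/tip5.png

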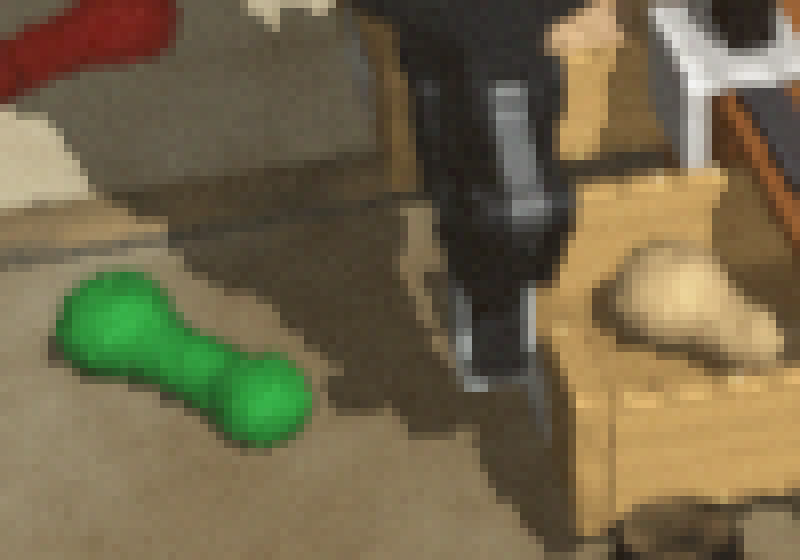

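Drawer (and bone) moves cleanly with the fingers. Continuing.

```bash
python3 -m creep '[[0,-0.002,0,0,0],[0,-0.003,0,0,0],[0,-0.0035,0,0,0],[0,-0.0035,0,0,0],[0,-0.0035,0,0,0],[0,-0.0035,0,0,0],[0,-0.0035,0,0,0],[0,-0.0035,0,0,0],[0,-0.0035,0,0,0],[0,-0.0035,0,0,0],[0,-0.0035,0,0,0],[0,-0.0035,0,0,0],[0,-0.0035,0,0,0],[0,-0.0035,0,0,0],[0,-0.0035,0,0,0],[0,-0.0035,0,0,0],[0,-0.0035,0,0,0],[0,-0.003,0,0,0],[0,-0.003,0,0,0],[0,0,0,0,0]]';python3 tip.py tip6
```

```text
time_s: 9.63
ee_pos: [0.5915, -0.2745, 0.0172]
eef_rot: [-180.0, -0.0, -92.1]
contact_force: [-0.6, 0.6, -0.4]
opening: -0.0001
[ 0.59119377 -0.27446976  0.01720375] [-0.10503205 -0.0945767   0.01720375]
-0.024 8 [-0.002 -0.001 -0.019]
-0.018 191 [-0.001  0.    -0.016]
-0.0 1 [ 0.012 -0.015  0.004]
0.006 7 [ 0.011 -0.011  0.01 ]
0.012 6 [ 0.012 -0.007  0.015]
0.018 12 [ 0.004 -0.009  0.021]
0.024 16 [ 0.    -0.01   0.027]
0.03 29 [ 0.002 -0.012  0.033]
0.036 40 [ 0.005 -0.008  0.039]
0.042 21 [-0.001 -0.011  0.045]
0.048 26 [-0.001 -0.012  0.051]
0.054 10 [-0.003 -0.01   0.056]
-0.017 [288.  270.6]
0 [288.  264.6]
0.018 [288.  258.2]
```

View pics/tip6.png

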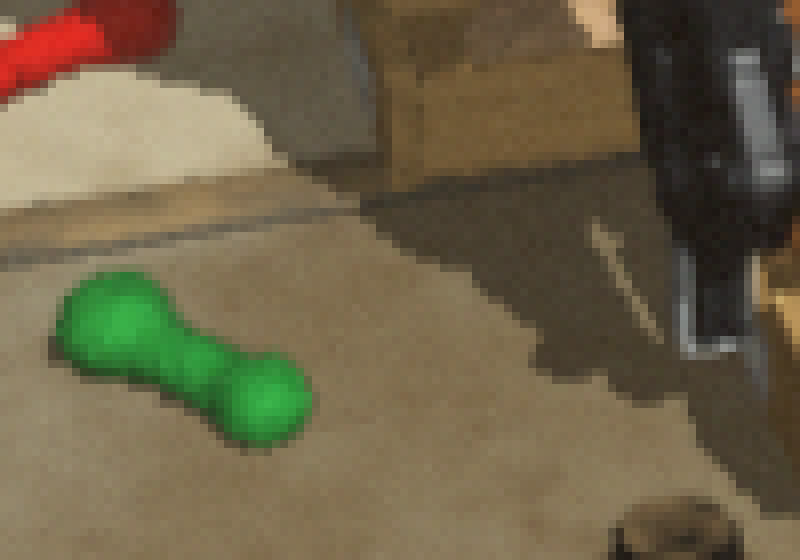

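9 mm nominal to go; fine pushes, watching force.

```bash
python3 -m creep '[[0,-0.002,0,0,0],[0,-0.002,0,0,0],[0,-0.002,0,0,0],[0,-0.001,0,0,0],[0,0,0,0,0]]';python3 -m creep '[[0,-0.001,0,0,0],[0,-0.001,0,0,0],[0,0,0,0,0]]';python3 -m creep '[[0,-0.001,0,0,0],[0,0,0,0,0]]'
```

```text
time_s: 10.1
ee_pos: [0.598, -0.2748, 0.0172]
eef_rot: [-180.0, -0.0, -92.1]
contact_force: [0.2, 0.8, -0.9]
opening: -0.0001
time_s: 10.35
ee_pos: [0.5999, -0.2749, 0.0172]
eef_rot: [-180.0, -0.0, -92.1]
contact_force: [-1.1, 0.7, 0.1]
opening: -0.0
time_s: 10.52
ee_pos: [0.6008, -0.2749, 0.0172]
eef_rot: [-180.0, 0.0, -92.1]
contact_force: [-0.3, 0.9, -1.7]
opening: 0.0
```

```bash
python3 -m creep '[[0,-0.001,0,0,0],[0,0,0,0,0]]';python3 -m creep '[[0,-0.001,0,0,0],[0,0,0,0,0]]';python3 tip.py tip7; python3 - <<'E'
from h import *
from plant import *
c=capture("side");a=c["frame"][170:290,230:400,::-1];cv2.imwrite("pics/s8.png",cv2.resize(a,None,fx=4.5,fy=4.5,interpolation=2))
E
```

```text
time_s: 10.68
ee_pos: [0.6018, -0.2749, 0.0172]
eef_rot: [-180.0, -0.0, -92.1]
contact_force: [-1.8, 0.6, -0.5]
opening: 0.0001
time_s: 10.85
ee_pos: [0.6018, -0.2749, 0.0172]
eef_rot: [179.9, 0.0, -92.1]
contact_force: [-7.5, -0.3, 5.2]
opening: 0.0001
[ 0.60176498 -0.27490833  0.01718202] [-0.09445183 -0.09461837  0.01718202]
-0.024 8 [-0.001 -0.004 -0.018]
-0.018 181 [-0.002 -0.    -0.016]
-0.006 9 [ 0.013  0.003 -0.002]
-0.0 6 [ 0.013 -0.005  0.001]
0.006 9 [ 0.011 -0.009  0.01 ]
0.012 7 [ 0.011 -0.012  0.015]
0.018 14 [ 0.006 -0.011  0.022]
0.024 21 [ 0.002 -0.011  0.028]
0.03 32 [ 0.002 -0.01   0.033]
0.036 28 [ 0.003 -0.008  0.038]
0.042 25 [-0.002 -0.011  0.045]
0.048 27 [-0.001 -0.01   0.051]
0.054 17 [ 0.006 -0.013  0.056]
-0.017 [292.4 269.9]
0 [292.4 264. ]
0.018 [292.4 257.5]
```

View pics/s8.png

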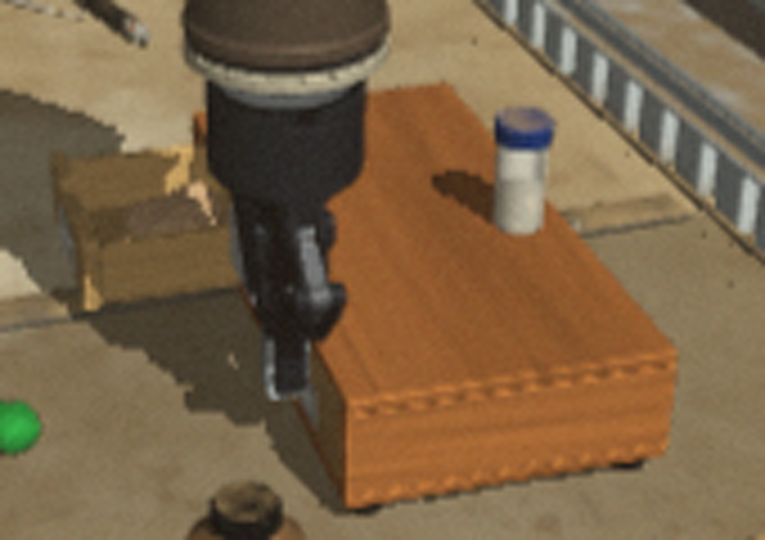

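```bash
python3 -m creep '[[0,0.01,0,0,0],[0,0.02,0,0,0],[0,0.02,0,0,0],[0,0.02,0,0,0],[0,0,-0.03,0,0],[0,0,-0.031,0,0],[0,0,-0.031,0,0],[0,0,-0.031,0,0],[0,0,-0.03,0,0],[-0.03,0,0,0,0],[-0.03,0,0,0,0],[-0.03,0,0,0,0],[-0.03,0,0,0,0],[-0.025,0,0,0,0],[0,-0.03,0,0,0],[0,-0.032,0,0,0],[0,-0.03,0,0,0],[0,0,0,0,0],[0,0,0,0,0]]'; python3 - <<'E'
from h import *
from plant import *
s=get_state();print(tocase(np.array(s['ee_pos'])))
for n in("side","top"):
    c=capture(n);a=c["frame"][125:285,210:400,::-1];cv2.imwrite(f"pics/{n}9.png",cv2.resize(a,None,fx=3.6,fy=3.6,interpolation=2))
E
```

```text
time_s: 12.53
ee_pos: [0.6308, -0.1308, 0.1697]
eef_rot: [-180.0, -0.0, -92.1]
contact_force: [-1.8, -0.4, -0.3]
opening: 0.0
[-0.07080406  0.05045326  0.16972921]
```

View pics/side9.png

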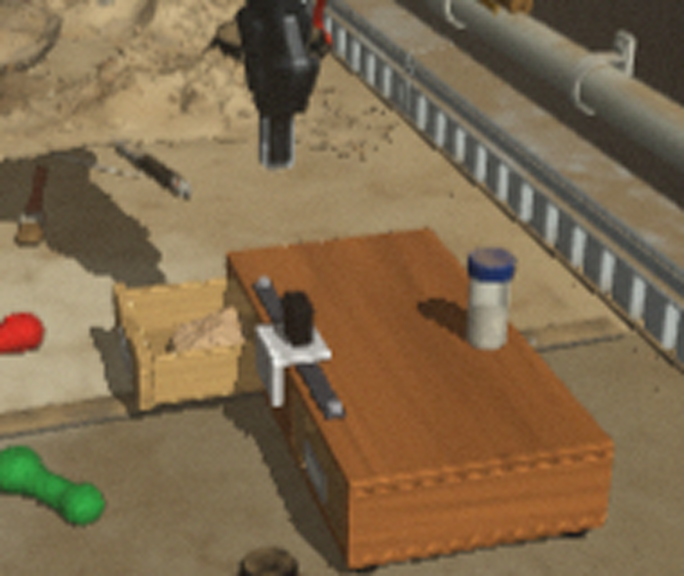

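View pics/top9.png

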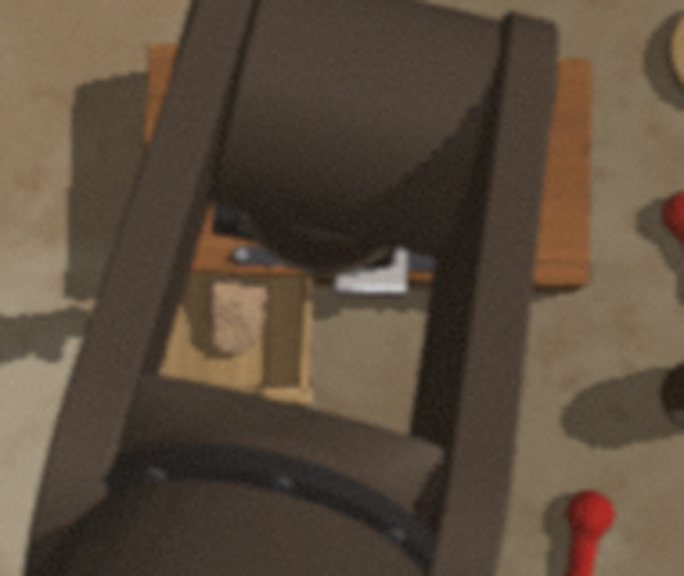

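```bash
python3 -m creep '[[0,0,0.025,0,0],[0,0,0.025,0,0],[0,0,0.02,0,0],[0,0,0.014,0,0],[0,0,0.01,0,0],[0,0,0,0,0],[0,0,0,0,0]]'; python3 - <<'E'
from h import *
from plant import *
s=get_state();t=tocase(np.array(s['ee_pos']));print(t)
c=capture("side");a=c["frame"][160:260,240:360,::-1];cv2.imwrite(f"pics/side10.png",cv2.resize(a,None,fx=5.5,fy=5.5,interpolation=2))
Q=tocase(cloud(c));k=(abs(Q[...,0]-t[0])<.013)&(abs(Q[...,1]-t[1])<.022)&(Q[...,2]>.086)&(Q[...,2]<.14);q=Q[k];print(q.min(0),q.max(0))
E
```

```text
time_s: 13.22
ee_pos: [0.6295, -0.131, 0.0764]
eef_rot: [180.0, 0.0, -92.1]
contact_force: [0.0, -0.1, 1.0]
opening: 0.0
[-0.07214439  0.05026701  0.07642707]
[-0.08280234  0.0321656   0.09740238] [-0.05926829  0.05315861  0.13909276]
```

View pics/side10.png

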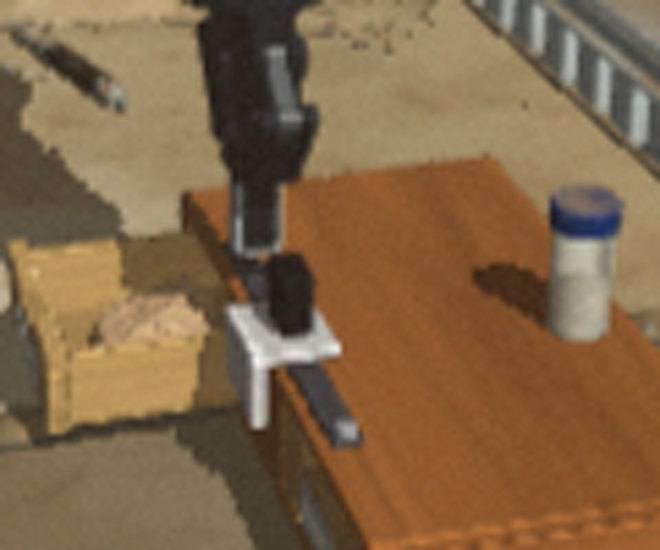

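```bash
python3 -m creep '[[0.005,0,0,0,0],[0.005,0,0,0,0],[0.005,0,0,0,0],[0.004,0,0,0,0],[0.003,0,0,0,0],[0.003,0,0,0,0],[0.003,0,0,0,0],[0.003,0,0,0,0],[0.003,0,0,0,0],[0.003,0,0,0,0],[0.003,0,0,0,0],[0.003,0,0,0,0],[0.003,0,0,0,0],[0.003,0,0,0,0],[0,0,0,0,0]]'; python3 - <<'E'
from h import *
from plant import *
s=get_state();t=tocase(np.array(s['ee_pos']));print(t)
c=capture("side");a=c["frame"][160:260,240:360,::-1];cv2.imwrite(f"pics/side11.png",cv2.resize(a,None,fx=5.5,fy=5.5,interpolation=2))
E
```

```text
time_s: 14.52
ee_pos: [0.6282, -0.1805, 0.0762]
eef_rot: [180.0, -0.0, -92.1]
contact_force: [-0.1, 0.5, 0.6]
opening: 0.0
[-0.07162667  0.00073262  0.07617032]
```

View pics/side11.png

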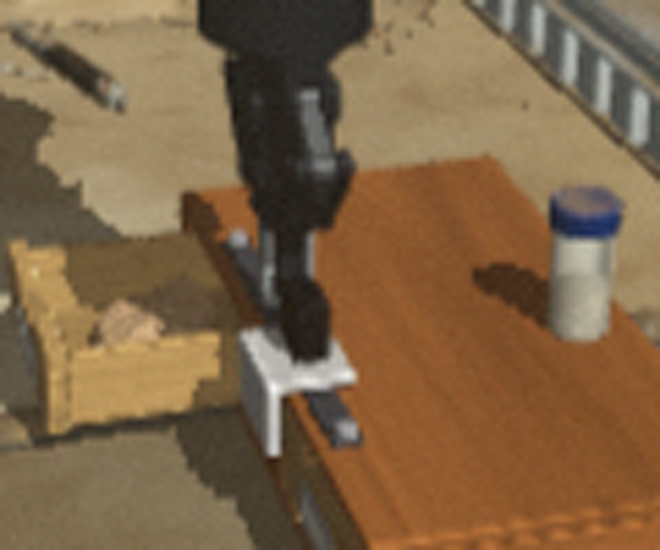

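Catch slides. About 31 mm to go.

```bash
python3 -m creep '[[0.003,0,0,0,0],[0.003,0,0,0,0],[0.003,0,0,0,0],[0.003,0,0,0,0],[0.003,0,0,0,0],[0.003,0,0,0,0],[0.003,0,0,0,0],[0.003,0,0,0,0],[0.003,0,0,0,0],[0,0,0,0,0]]';python3 -m creep '[[0.001,0,0,0,0],[0.001,0,0,0,0],[0,0,0,0,0]]';python3 -m creep '[[0.001,0,0,0,0],[0.001,0,0,0,0],[0,0,0,0,0]]'
```

```text
time_s: 15.4
ee_pos: [0.6271, -0.2075, 0.0762]
eef_rot: [180.0, -0.0, -92.1]
contact_force: [-0.4, 0.4, 0.6]
opening: -0.0003
time_s: 15.65
ee_pos: [0.6272, -0.2089, 0.0762]
eef_rot: [-180.0, -0.0, -92.1]
contact_force: [-0.5, 0.6, 0.0]
opening: 0.0001
time_s: 15.9
ee_pos: [0.6271, -0.2109, 0.0762]
eef_rot: [-180.0, -0.0, -92.1]
contact_force: [-0.1, 1.6, -0.2]
opening: -0.0001
```

```bash
python3 -m creep '[[0.001,0,0,0,0],[0,0,0,0,0]]';python3 -m creep '[[0.001,0,0,0,0],[0,0,0,0,0]]';python3 -m creep '[[0.001,0,0,0,0],[0,0,0,0,0]]'
```

```text
time_s: 16.07
ee_pos: [0.627, -0.2119, 0.0762]
eef_rot: [180.0, -0.0, -92.1]
contact_force: [-0.1, 1.8, 1.5]
opening: 0.0005
time_s: 16.23
ee_pos: [0.627, -0.2125, 0.0762]
eef_rot: [180.0, 0.0, -92.1]
contact_force: [0.3, 5.1, 0.4]
opening: -0.0001
time_s: 16.4
ee_pos: [0.6269, -0.2127, 0.0762]
eef_rot: [180.0, 0.1, -92.1]
contact_force: [0.8, 12.6, 2.2]
opening: 0.0001
```

```bash
python3 -m creep '[[-0.005,0,0,0,0],[-0.01,0,0,0,0],[-0.01,0,0,0,0],[0,0,-0.02,0,0],[0,0,-0.03,0,0],[0,0,-0.03,0,0],[0,0,-0.03,0,0],[-0.03,0.01,0,0,0],[-0.03,0.01,0,0,0],[-0.03,0.01,0,0,0],[-0.03,0.01,0,0,0],[-0.03,0.01,0,0,0],[-0.03,0.01,0,0,0],[-0.03,0.01,0,0,0],[-0.03,0.01,0,0,0],[-0.03,0.01,0,0,0],[-0.03,0.01,0,0,0],[-0.03,0.01,0,0,0],[-0.03,0.01,0,0,0],[0,0,0,0,0]]'; python3 - <<'E'
from h import *
from plant import *
c0={n:load(n+"0.npz") for n in("side","top")}
for n in("side","top"):
    c=capture(n);a=c["frame"][120:300,210:420,::-1];cv2.imwrite(f"pics/{n}12.png",cv2.resize(a,None,fx=3.3,fy=3.3,interpolation=2))
    for nm,cc in(("before",c0[n]),("after",c)):
        Q=tocase(cloud(cc))
        s=(Q[...,2]>.092)&(Q[...,2]<.118)&(abs(Q[...,0]+.07)<.02)&(abs(Q[...,1]+.03)<.07);q=Q[s];print(n,nm,"stud",len(q),np.percentile(q,[3,97],axis=0)[:,1].round(4))
        for d,y0 in(("L",.094),("R",-.094)):
            s=(abs(Q[...,1]-y0)<.055)&(abs(Q[...,2]-.062)<.006)&(Q[...,0]<-.1)&(Q[...,0]>-.25);q=Q[s];print("  ",d,len(q),np.percentile(q[:,0],[3,10]).round(4) if len(q) else '')
E
```

```text
time_s: 18.07
ee_pos: [0.5193, 0.1801, 0.1864]
eef_rot: [180.0, 0.1, -91.9]
contact_force: [-0.3, -0.0, -0.3]
opening: 0.0001
side before stud 97 [-0.0198  0.006 ]
   L 133 [-0.1739 -0.1727]
   R 200 [-0.166  -0.1653]
side after stud 113 [-0.0756 -0.05  ]
   L 140 [-0.1737 -0.173 ]
   R 0 
top before stud 80 [-0.0159  0.0105]
   L 203 [-0.1766 -0.1759]
   R 204 [-0.1679 -0.1673]
top after stud 80 [-0.0718 -0.0455]
   L 195 [-0.1765 -0.176 ]
   R 0
```

View pics/side12.png

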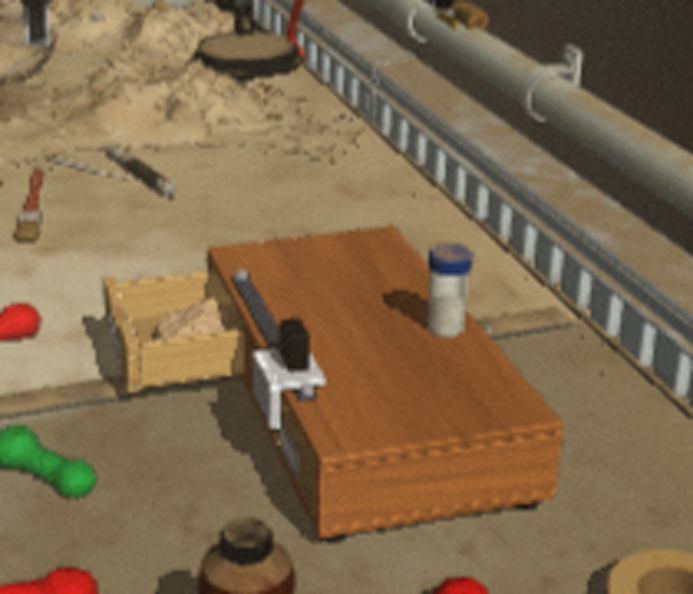

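View pics/top12.png

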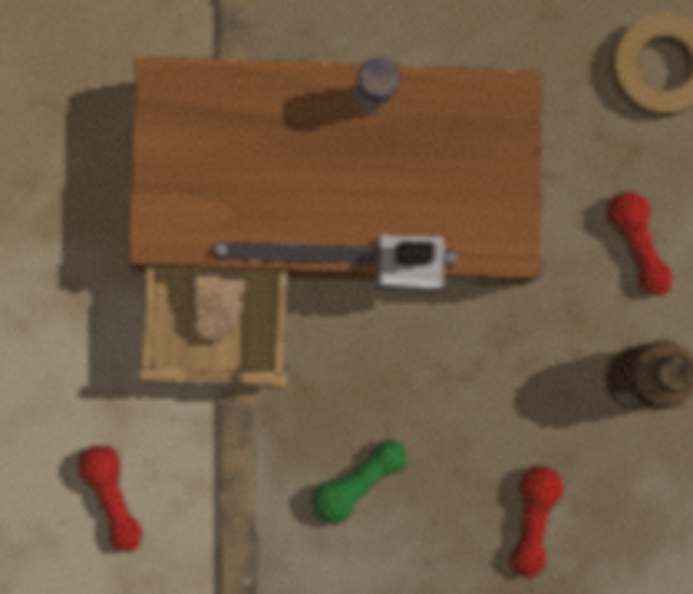

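```bash
python3 -c "
from plant import order
print(order.sign_off())"
```

```text
the job is handed in; nothing more can be done
None
```

The job is handed in at about 18 s of the 42 s allowed. The toe bone's drawer (the right one) is shut and the catch is across in front of it.

**What I did:** I pushed the right drawer in with closed fingertips until the force jumped at its end stop (about 8 N). Then I pushed the catch's stud to the right until it hit its stop (about 13 N), and moved the arm clear.

**Last checks:**
- **Right drawer:** it looks flush with the case front, and neither camera sees any of it sticking out.
- **Catch:** the stud moved 56 mm from its start, which puts it at about -59 mm, essentially at the end stop.
- **Left drawer with the rock:** its front is within about 0.2 mm of where it started, and the rock is still in it.
- **Vial, bottle, brush and look-alikes:** they appear unmoved in the final pictures. I judged this by eye and did not measure them; the brush was barely in view.
- **Bone:** it can't be seen inside the shut drawer. It moved along with the drawer at the start of the push, the last time I could see it.

**One disagreement:** the side camera showed the closed fingertips about 20 mm behind the reported TCP, not 17 mm ahead of it as stated. I set the working heights from the camera, and the fingers met the drawer front and the stud as expected.

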